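# Stack the button trays in the bridal atelier

## Task

Put the tray of gold buttons on top of the tray of pearl-white buttons, squarely above it and turned end for end (its blue end over the other's plain end), so that its feet stand on the rim instead of sinking into the notches. Lower it into place rather than dropping it, let go, and leave the pearl tray and the tray of red buttons standing where they are.

Things in the scene. Friction and masses are not known exactly. Their poses are not given: they have to be found in the camera images.
- gold_tray_center (a point): beech stack-nest tray, 150 long, 60 wide, 50 mm high, two rows of gold buttons on a black pad. Centre, half-way up; x along it to its blue-painted end, y across, z up. Loose, 0.2 kg, starts roughly crossways to the others. Its top 24 mm is a rim band with flat upright sides: grip there, mid-length, across the 60 mm; below, the box is 40 mm wide.
- gold_tray_blue_end (a point): middle of the gold tray's blue end, 75 mm from its centre along x, 38 mm above its underside. All trays: two cross feet under the box, 8 mm wide and high, 68 mm long in y, at x = +55 and -30 mm; the 8 mm thick rim has 16 mm wide, 24 mm deep notches above them.
- pearl_tray_center (a point): tray built like the gold one, with pearl-white buttons: the lower one. Centre, half-way up; x to its blue end, z up. Loose, 0.4 kg. A tray set on it with blue ends the same way sinks through the notches to 27 mm above it (nested); turned half round, its feet rest on the rim and it stands 50 mm higher than this tray (stacked).
- red_tray_center (a point): tray built like the gold one, with red buttons: a bystander. Centre, half-way up; x to its blue end. Loose, 0.35 kg. The three trays stand on the table side by side in any order, about 200 mm apart.

How it is judged:
At the end, for the whole second after the job is handed in: The gold tray rests released and level (4 degrees) 50 mm (within 4) above the pearl tray, feet on its rim, centred within 12 mm, in line within 10 degrees, blue end over plain end. The pearl tray is level; it and the red tray have moved less than 20 mm (horizontal distance between gold_tray_center and pearl_tray_center below 0.012 m and z of gold_tray_center in the frame of pearl_tray_center between 0.046 and 0.054 m and x of gold_tray_blue_end in the frame of pearl_tray_center below -0.05 m and angle between the x axis of gold_tray_center and the x axis of pearl_tray_center, either way round below 0.175 rad and angle between gold_tray_center's own z axis and vertical below 0.07 rad and angle between pearl_tray_center's own z axis and vertical below 0.05 rad and distance of each of pearl_tray_center, red_tray_center from where it was at the start of the episode below 0.02 m and linear speed of gold_tray below 0.01 m/s); the robot touches nothing.
It fails at once if the gold tray let go with its centre more than 20 mm above its stacked height (dropped) (height (world z) of gold_tray_center above 0.095 m and contact force between the fingers and gold_tray below 0.1 N).
It fails at once if the red tray moved by more than 20 mm (distance of red_tray_center from where it was at the start of the episode above 0.02 m).
It fails at once if the pearl tray pushed by more than 20 mm (distance of pearl_tray_center from where it was at the start of the episode above 0.02 m).
It also fails if it takes over 35 s, if anything falls off the work surface, if the arm or the gripper's body presses on something with over 40 N, if the wrist force passes 120 N, or if a joint passes its speed limit or range.

## Robot

A 6-joint arm with a two-finger parallel gripper is mounted at the origin on the work surface. World frame = base frame: x ahead of the robot, y to its left, z up, the work surface at z = 0. Lengths are in m, angles in rad, forces in N, time in s.
With the tool pointing down it reaches from about 0.375 to 0.9 m from the base axis. Payload 3.1 kg.
Tool frame: the origin (TCP) lies at the very end of the fingers, on their centre line; the grasp point (between the pads) lies 19 mm behind it; z points along the fingers, y is the line along which they close (so a half turn about z gives the same grasp; the last joint's range is limited). The gripper opens to 87 mm and grips with 3 to 60 N. Pads are 19 mm wide; open, the fingers measure 117 mm over their backs; the gripper's body (75 mm by 190 mm) begins 51 mm behind the grasp point.
Start: joints at [-1.369, 0.527, 1.433, -0, 1.181, -0.178], TCP at [0.232, -0.58, 0.223] pointing down, gripper open.
Joint ranges: [-3.08, 3.08], [-0.75, 2.2], [0.22, 2.44], [-1.43, 4.57], [0, 2.65], [-2.85, 2.85]. Speed limits (rad/s): [2.79, 2.79, 3.14, 3.14, 3.14, 3.14].

## Interface

Orientations are given as a unit quaternion [x, y, z, w].
In Python, from rig import status, viewer, robot gives the robot as it stands.
- The arm moves only by the tool arm_command, never from a script. Its arguments are lists of equal length, an entry for each row: "delta_rot": the turn, a rotation vector about the tool's x, y, z in degrees, a list of three; "delta_pos": the shift along the tool's x, y, z in m, a list of three; "gripper": the closure, from -1 (fully open) to 1 (shut). In form: {"delta_rot": [[rx, ry, rz], ...], "delta_pos": [[dx, dy, dz], ...], "gripper": [gripper, ...]}. A call has 1 to 12 rows; each row is the pose to reach, as a shift and turn from the pose commanded when the call began, along the tool's axes at that moment; what a row does not reach only later rows make up. A row lasts 1/12 s, in which the tool goes at most 41.7 mm and 7.16 degrees, less where a joint would pass 70% of its speed; a pose out of reach is approached as far as the arm can. A call with a gripper value outside its range is refused whole. The fingers move at their own pace and stop on an object; "grip_force" is the grip in N (left out, the last holds). Time passes only in rows, so rows that repeat a pose let the fingers close. It gives the time, the measured TCP pose, the force, the opening and the grip force at its end, in the units of the state.
- status.get_obs(): the state, without advancing time (a new reading comes with each control period).
- viewer.camera(name): name is "scene" or "top" or "wrist"; returns a dict with "pixels" (384x512x3 uint8, blue, green, red), "fx", "fy", "cx", "cy" (pixels), "pose" (4x4, takes a point from camera to world coordinates); the wrist camera has in their place "mount" (4x4, takes a point from camera to tool coordinates, whose origin is the TCP and whose axes are the flange's). Camera axes: x right, y down, z forward; pixel columns grow to the right and rows downward; lengths in m; the calibration is good to about 2 mm. A picture is of the moment at which its call begins: read the wrist's pose just before it. There is no depth.
- robot.hand_in(): hands the job in; it is judged then, once.
The state is a dict: "time": time; "q": joint angles; "joint_velocities": joint speeds; "joint_torque": joint torques, N m; "position": TCP position; "tool_rot": TCP orientation; "ft_force": force on the tool from outside, world axes, zero at the start; "moment": the same for the moment, N m; "grip_width": finger opening in m; "grip_force": force on a finger pad.
Only numpy, scipy, OpenCV 4.12 (cv2) and the standard library are available. Lean on these libraries where they do the work, as an engineer would, in place of code of your own. Each camera call takes 0.05 s, during which the arm holds its last target. There are 200 camera calls.

## Working session

There is one attempt and no reset: what is moved stays moved. The work goes in short steps, Python scripts to look and compute and a tool call to move; the robot and the scene stay as the last step left them, time stands still between calls to the robot, and variables do not carry over. Pictures are saved under pics/ and viewed, at most 10 in all, crops included, and the job is handed in when it is done.

Besides the shell and the picture viewer there is one more tool, called after "Call:" as name(argument=value, ...) on one line, values as JSON. arm_command: Moves the arm, as the interface text tells. Its arguments: {"type":"object","properties":{"delta_rot":{"type":"array","items":{"type":"array","items":{"type":"number"}}},"delta_pos":{"type":"array","items":{"type":"array","items":{"type":"number"}}},"gripper":{"type":"array","items":{"type":"number"}},"grip_force":{"type":"number"}},"required":["delta_rot","delta_pos","gripper"]}

```bash
mkdir -p pics; cat > h.py <<'E'
import numpy as np, cv2
from rig import status, viewer, robot
from scipy.spatial.transform import Rotation as R
E
python3 - <<'E'
from h import *
o=status.get_obs(); print({k:np.round(v,4).tolist() for k,v in o.items()})
for n in ("top","scene"):
    c=viewer.camera(n); cv2.imwrite(f"pics/{n}0.png",c["pixels"]); print(n,c["fx"],c["cx"],c["cy"],np.round(c["pose"],4).tolist())
E
```

```text
{'time': 0.0, 'q': [-1.3695, 0.5284, 1.4339, -0.0, 1.1814, -0.1785], 'joint_velocities': [0.0004, 0.0001, 0.0007, 0.0005, -0.0004, 0.0004], 'joint_torque': [-0.0007, -44.0048, -17.6592, 0.0634, 0.0583, -0.0002], 'position': [0.2316, -0.5797, 0.2216], 'tool_rot': [0.982, 0.1888, -0.0, -0.0011], 'ft_force': [-0.2463, -0.2912, -0.2272], 'moment': [0.045, 0.0001, 0.0306], 'grip_force': 0.0, 'grip_width': 0.0875}
top 407.6423611850018 254.61598853938045 189.395510717426 [[-0.0107, -0.9906, 0.1362, 0.4109], [-0.9992, 0.016, 0.0378, 0.0254], [-0.0397, -0.1357, -0.99, 0.9506], [0.0, 0.0, 0.0, 1.0]]
scene 408.94716591267854 249.62764947517002 197.14110496791818 [[-0.476, 0.522, -0.7078, 1.1849], [0.8794, 0.2888, -0.3785, 0.3862], [0.0068, -0.8026, -0.5965, 0.6196], [0.0, 0.0, 0.0, 1.0]]
```

View pics/top0.png

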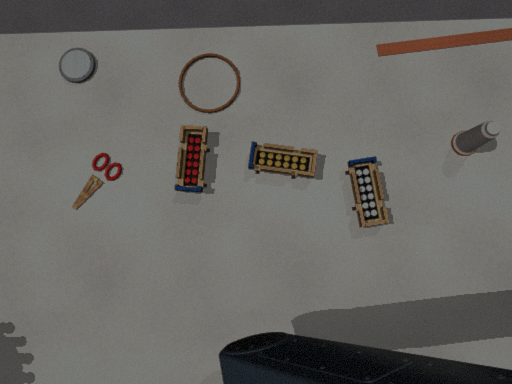

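View pics/scene0.png

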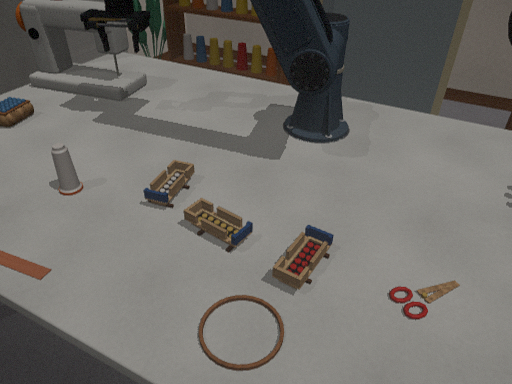

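The top view shows red at (192,158), gold at (284,160) with its blue end left at (253,155), and pearl at (368,193) with its blue end up at (362,161). The scene view has gold at about (218,222), with its blue end right, and pearl at about (170,185), with its blue end lower left. I'll enlarge both.

```bash
python3 - <<'E'
import cv2
a=cv2.imread("pics/top0.png")[130:240,240:400]; cv2.imwrite("pics/topc.png",cv2.resize(a,None,fx=5,fy=5,interpolation=cv2.INTER_CUBIC))
a=cv2.imread("pics/scene0.png")[150:260,130:270]; cv2.imwrite("pics/scenec.png",cv2.resize(a,None,fx=5,fy=5,interpolation=cv2.INTER_CUBIC))
E
```

```text
(no output)
```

View pics/topc.png

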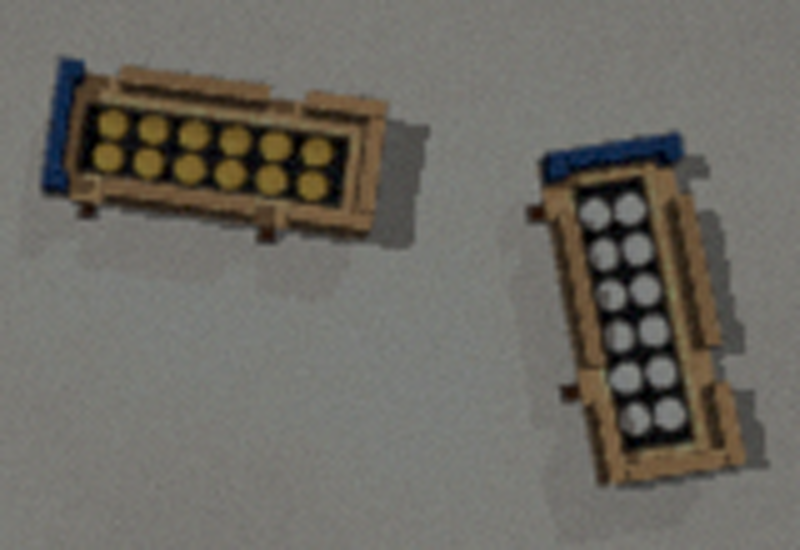

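View pics/scenec.png

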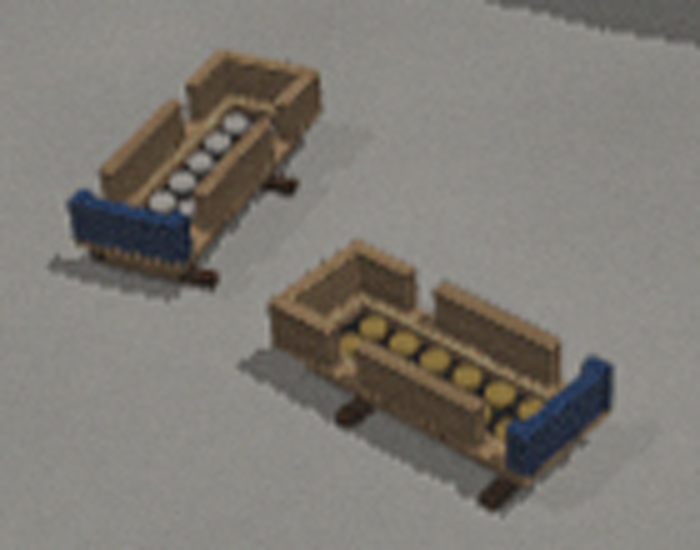

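In the crops the rim corners are clear. For gold, the top crop reads (60,57), (42,190), (387,100), (372,230), matched in the scene crop by (517,435), (608,365), (272,302), (357,240). For pearl, the top crop reads (682,135), (543,157), (742,455), (605,480), matched by (70,197), (190,235), (218,52), (320,72). Next I triangulate these.

```bash
cat >> h.py <<'E'
def ray(K,T,uv):
    fx,fy,cx,cy=K; d=T[:3,:3]@np.array([(uv[0]-cx)/fx,(uv[1]-cy)/fy,1]); return T[:3,3],d
def tri(rs):
    A=np.zeros((3,3));b=np.zeros(3)
    for c,d in rs:
        d=d/np.linalg.norm(d);P=np.eye(3)-np.outer(d,d);A+=P;b+=P@c
    return np.linalg.solve(A,b)
def onz(c,d,z): return c+d*(z-c[2])/d[2]
E
python3 - <<'E'
from h import *
t=viewer.camera("top");s=viewer.camera("scene")
k=lambda c:[c[x] for x in("fx","fy","cx","cy")]
tp={'g':[(60,57),(42,190),(387,100),(372,230)],'p':[(682,135),(543,157),(742,455),(605,480)]}
sp={'g':[(517,435),(608,365),(272,302),(357,240)],'p':[(70,197),(190,235),(218,52),(320,72)]}
for n in 'gp':
    P=[];Z=[]
    for a,b in zip(tp[n],sp[n]):
        ra=ray(k(t),t["pose"],(240+(a[0]-2)/5,130+(a[1]-2)/5)); rb=ray(k(s),s["pose"],(130+(b[0]-2)/5,150+(b[1]-2)/5))
        P.append(tri([ra,rb])); Z.append(onz(*ra,.05))
    P=np.array(P);Z=np.array(Z);print(n,P.round(4).tolist(),'\n at .05',Z.round(4).tolist())
    for Q in(P,Z):
        e=Q[:2].mean(0)-Q[2:].mean(0); print('c',Q.mean(0).round(4),'yaw',np.degrees(np.arctan2(e[1],e[0])).round(1),'L',np.linalg.norm(e).round(4),'W',np.linalg.norm(Q[0]-Q[1]).round(4),np.linalg.norm(Q[2]-Q[3]).round(4))
E
```

```text
g [[0.6466, 0.0632, 0.0518], [0.5858, 0.0725, 0.0485], [0.6227, -0.0811, 0.0501], [0.5642, -0.0736, 0.0491]] 
 at .05 [[0.6458, 0.0655, 0.05], [0.5846, 0.0742, 0.05], [0.6229, -0.0815, 0.05], [0.5638, -0.073, 0.05]]
c [ 0.6048 -0.0048  0.0499] yaw 81.1 L 0.1469 W 0.0616 0.0589
c [ 0.6043 -0.0037  0.05  ] yaw 81.5 L 0.1487 W 0.0618 0.0597
p [[0.6041, -0.2116, 0.0511], [0.5956, -0.1495, 0.0456], [0.4618, -0.2309, 0.05], [0.4519, -0.1717, 0.05]] 
 at .05 [[0.6043, -0.2118, 0.05], [0.5955, -0.1499, 0.05], [0.4615, -0.2304, 0.05], [0.4514, -0.1708, 0.05]]
c [ 0.5283 -0.1909  0.0492] yaw 8.3 L 0.1445 W 0.0629 0.06
c [ 0.5282 -0.1907  0.05  ] yaw 7.8 L 0.1448 W 0.0625 0.0605
```

Call:
arm_command(delta_rot=[[0, 0, -60], [0, 0, -60], [0, 0, -60], [0, 0, -60], [0, 0, -60], [0, 0, -60], [0, 0, -60], [0, 0, -60], [0, 0, -60], [0, 0, -60], [0, 0, -60], [0, 0, -60]], delta_pos=[[0.42, -0.25, 0], [0.42, -0.25, 0], [0.42, -0.25, 0], [0.42, -0.25, 0], [0.42, -0.25, 0], [0.42, -0.25, 0], [0.42, -0.25, 0], [0.42, -0.25, 0], [0.42, -0.25, 0], [0.42, -0.25, 0], [0.42, -0.25, 0], [0.42, -0.25, 0]], gripper=[-1, -1, -1, -1, -1, -1, -1, -1, -1, -1, -1, -1])

```text
time: 1.2
position: [0.5306, -0.1895, 0.2226]
tool_rot: [0.756, 0.655, 0.0, -0.0]
ft_force: [-0.7, -0.5, -0.6]
grip_width: 0.087
grip_force: 0.0
```

```bash
cat >> h.py <<'E'
def wrist(name):
    o=status.get_obs(); c=viewer.camera("wrist"); T=np.eye(4); T[:3,:3]=R.from_quat(o["tool_rot"]).as_matrix(); T[:3,3]=o["position"]
    T=T@c["mount"]; K=[c[x] for x in("fx","fy","cx","cy")]; np.savez(f"pics/{name}.npz",T=T,K=K)
    cv2.imwrite(f"pics/{name}.png",c["pixels"]); print(np.round(o["position"],4),R.from_quat(o["tool_rot"]).as_euler('ZYX',degrees=True).round(2)); return T,K,c
E
python3 - <<'E'
from h import *
T,K,c=wrist("w1"); print(c["mount"].round(3).tolist(),K); print(T[:3].round(3).tolist())
E
```

```text
[ 0.5306 -0.1895  0.2226] [ 8.1860e+01 -5.0000e-02  1.7998e+02]
[[-0.0, -0.955, -0.295, 0.08], [1.0, 0.0, -0.0, -0.001], [0.0, -0.295, 0.955, -0.162], [0.0, 0.0, 0.0, 1.0]] [282.02857020699275, 282.02857020699275, 255.46106719374094, 196.41317863347345]
[[0.99, -0.135, -0.042, 0.541], [-0.142, -0.946, -0.292, -0.11], [-0.0, 0.294, -0.956, 0.384]]
```

View pics/w1.png

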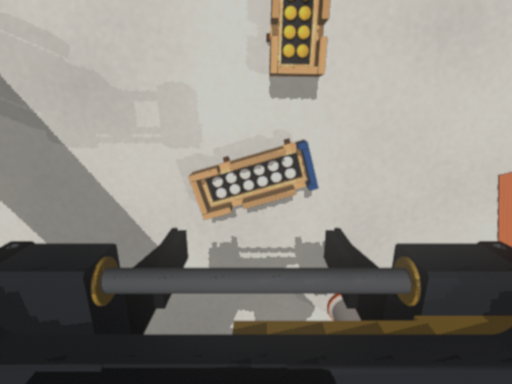

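The wrist view shows pearl at about (253,180), with its blue end right at (312,165). Gold's plain end is at the top, around (298,72). I'll enlarge the pearl.

```bash
python3 - <<'E'
import cv2
a=cv2.imread("pics/w1.png")[130:225,182:325]; cv2.imwrite("pics/w1c.png",cv2.resize(a,None,fx=5,fy=5,interpolation=cv2.INTER_CUBIC))
E
```

```text
(no output)
```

View pics/w1c.png

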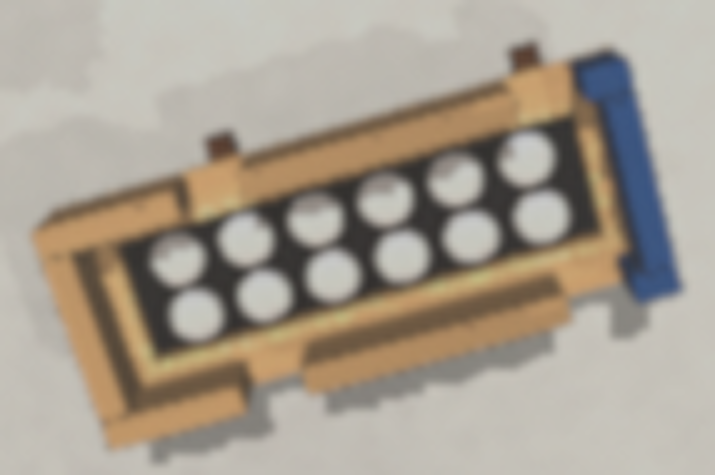

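Call:
arm_command(delta_rot=[[0, 0, 0], [0, 0, 0], [0, 0, 0], [0, 0, 0], [0, 0, 0], [0, 0, 0], [0, 0, 0], [0, 0, 0]], delta_pos=[[0.13, 0.075, 0.02], [0.13, 0.075, 0.02], [0.13, 0.075, 0.02], [0.13, 0.075, 0.02], [0.13, 0.075, 0.02], [0.13, 0.075, 0.02], [0.13, 0.075, 0.02], [0.13, 0.075, 0.02]], gripper=[-1, -1, -1, -1, -1, -1, -1, -1])

```text
time: 1.92
position: [0.6212, -0.0759, 0.2026]
tool_rot: [0.757, 0.654, -0.0, -0.0]
ft_force: [0.0, 0.2, 0.3]
grip_width: 0.0868
grip_force: 0.0
```

Enlarged w1 crop: pearl's top-face corners are blue (628,60) and (681,291), plain (36,234) and (107,447).

```bash
python3 - <<'E'
from h import *
z=np.load("pics/w1.npz")
Q=np.array([onz(*ray(z["K"],z["T"],(182+(u-2)/5,130+(v-2)/5)),.05) for u,v in[(681,291),(628,60),(107,447),(36,234)]])
print(Q.round(4).tolist()); e=Q[:2].mean(0)-Q[2:].mean(0); print('c',Q.mean(0).round(4),'yaw',np.degrees(np.arctan2(e[1],e[0])).round(1),'L',np.linalg.norm(e).round(4),'W',np.linalg.norm(Q[0]-Q[1]).round(4),np.linalg.norm(Q[2]-Q[3]).round(4))
T,K,c=wrist("w2"); a=c["pixels"][90:230,150:330]; cv2.imwrite("pics/w2c.png",cv2.resize(a,None,fx=4,fy=4,interpolation=cv2.INTER_CUBIC))
E
```

```text
[[0.604, -0.2122, 0.05], [0.596, -0.1545, 0.05], [0.4563, -0.2326, 0.05], [0.4502, -0.1757, 0.05]]
c [ 0.5266 -0.1937  0.05  ] yaw 8.1 L 0.1482 W 0.0583 0.0572
[ 0.6212 -0.0759  0.2026] [ 8.1680e+01  2.0000e-02 -1.7997e+02]
```

View pics/w2c.png

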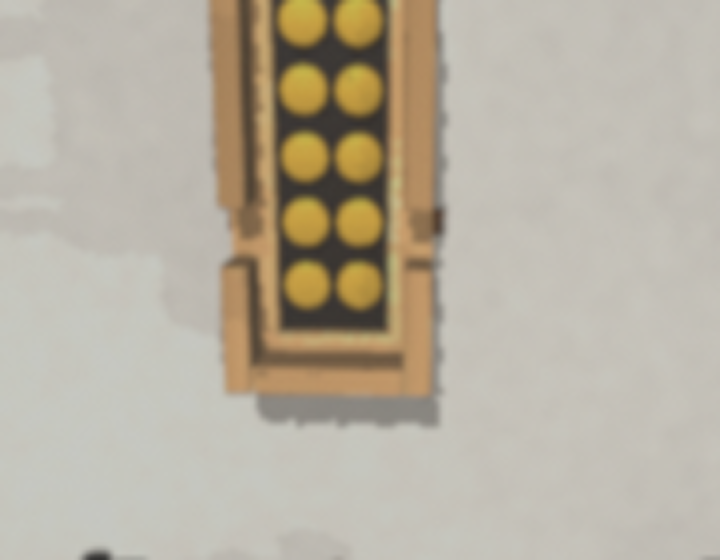

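The w2 crop shows gold's plain end corners at (226,392) and (431,393), and its outer rim sides at (212,20) and (440,20).

```bash
python3 - <<'E'
from h import *
z=np.load("pics/w2.npz")
Q=np.array([onz(*ray(z["K"],z["T"],(150+(u-2)/4,90+(v-2)/4)),.05) for u,v in[(226,392),(431,393),(212,20),(440,20)]])
print(Q.round(4).tolist()); e=Q[2:].mean(0)-Q[:2].mean(0);e/=np.linalg.norm(e); print('c',(Q[:2].mean(0)+.075*e).round(4),'yaw',np.degrees(np.arctan2(e[1],e[0])).round(1),[np.degrees(np.arctan2(*(Q[i+2]-Q[i])[1::-1])).round(1) for i in(0,1)],np.linalg.norm(Q[0]-Q[1]).round(4),np.linalg.norm(Q[2]-Q[3]).round(4))
o=status.get_obs(); d=np.array([.6045,-.005,.2026])-o["position"]; print(R.from_quat(o["tool_rot"]).inv().apply(d))
E
```

```text
[[0.5629, -0.0739, 0.05], [0.6215, -0.0827, 0.05], [0.5791, 0.0259, 0.05], [0.6383, 0.0173, 0.05]]
c [ 0.6044 -0.0043  0.05  ] yaw 80.6 [np.float64(80.8), np.float64(80.4)] 0.0592 0.0598
[ 0.06786254 -0.02686462  0.00012423]
```

Call:
arm_command(delta_rot=[[0, 0, 0.7], [0, 0, 0.7], [0, 0, 0.7], [0, 0, 0.7], [0, 0, 0.7], [0, 0, 0.7], [0, 0, 0.7], [0, 0, 0.7], [0, 0, 0.7], [0, 0, 0.7], [0, 0, 0.7], [0, 0, 0.7]], delta_pos=[[0.034, -0.013, 0], [0.0685, -0.027, 0.02], [0.0685, -0.027, 0.05], [0.0685, -0.027, 0.08], [0.0685, -0.027, 0.11], [0.0685, -0.027, 0.13], [0.0685, -0.027, 0.15], [0.0685, -0.027, 0.165], [0.0685, -0.027, 0.175], [0.0685, -0.027, 0.18], [0.0685, -0.027, 0.18], [0.0685, -0.027, 0.18]], gripper=[-1, -1, -1, -1, -1, -1, -1, -1, -1, -1, -1, -1])

```text
time: 2.97
position: [0.6055, -0.0035, 0.0232]
tool_rot: [0.76, 0.65, 0.0, 0.0]
ft_force: [0.2, 0.3, -0.0]
grip_width: 0.0872
grip_force: 0.0
```

Call:
arm_command(delta_rot=[[0, 0, 0], [0, 0, 0], [0, 0, 0], [0, 0, 0], [0, 0, 0], [0, 0, 0], [0, 0, 0], [0, 0, 0], [0, 0, 0], [0, 0, 0], [0, 0, 0], [0, 0, 0]], delta_pos=[[0, 0, 0], [0, 0, 0], [0, 0, 0], [0, 0, 0], [0, 0, 0], [0, 0, 0], [0, 0, 0], [0, 0, 0], [0, 0, 0], [0, 0, 0], [0, 0, 0], [0, 0, 0]], gripper=[0, 0.3, 0.5, 1, 1, 1, 1, 1, 1, 1, 1, 1], grip_force=20)

```text
time: 3.97
position: [0.605, -0.0029, 0.0229]
tool_rot: [0.76, 0.65, 0.0, -0.0]
ft_force: [-2.4, 0.5, 5.2]
grip_width: 0.0598
grip_force: 20.0
```

Call:
arm_command(delta_rot=[[0, 0, 0], [0, 0, 0], [0, 0, 0], [0, 0, 0], [0, 0, -5], [0, 0, -11], [0, 0, -17], [0, 0, -23], [0, 0, -29], [0, 0, -35], [0, 0, -41], [0, 0, -47]], delta_pos=[[0, 0, -0.02], [0, 0, -0.05], [0, 0, -0.08], [0, 0, -0.11], [0, 0, -0.137], [-0.01, -0.002, -0.137], [-0.03, -0.007, -0.137], [-0.05, -0.012, -0.137], [-0.07, -0.017, -0.137], [-0.09, -0.022, -0.137], [-0.11, -0.027, -0.137], [-0.13, -0.032, -0.137]], gripper=[1, 1, 1, 1, 1, 1, 1, 1, 1, 1, 1, 1], grip_force=25)

```text
time: 4.97
position: [0.5522, -0.127, 0.1585]
tool_rot: [0.436, 0.9, -0.0, -0.001]
ft_force: [-0.3, 0.1, -2.5]
grip_width: 0.0596
grip_force: 25.0
```

```bash
cat >> h.py <<'E'
def go(tgt,yaw):
    o=status.get_obs(); r=R.from_quat(o["tool_rot"]); y=R.from_euler('ZX',[yaw,180],degrees=True)
    print(np.round(o["position"],4),o["grip_width"],o["grip_force"],'dpos',r.inv().apply(np.array(tgt)-o["position"]).round(4),'drot',(r.inv()*y).as_rotvec(degrees=True).round(2))
E
python3 -c "
from h import *
go([.5255,-.1925,.16],188.1)"
```

```text
[ 0.5522 -0.127   0.1585] 0.05958595847294339 24.997805901803076 dpos [-0.0347 -0.0616 -0.0015] drot [  0.    -0.1  -59.74]
```

Call:
arm_command(delta_rot=[[0, 0, -6], [0, 0, -12], [0, 0, -18], [0, 0, -24], [0, 0, -30], [0, 0, -36], [0, 0, -42], [0, 0, -48], [0, 0, -54], [0, 0, -60], [0, 0, -60], [0, 0, -60]], delta_pos=[[-0.007, -0.012, 0], [-0.014, -0.024, 0], [-0.021, -0.036, 0], [-0.028, -0.048, 0], [-0.035, -0.062, 0], [-0.035, -0.062, 0], [-0.035, -0.062, 0], [-0.035, -0.062, 0], [-0.035, -0.062, 0], [-0.035, -0.062, 0], [-0.035, -0.062, 0], [-0.035, -0.062, 0]], gripper=[1, 1, 1, 1, 1, 1, 1, 1, 1, 1, 1, 1])

```text
time: 5.97
position: [0.5256, -0.1919, 0.1587]
tool_rot: [-0.069, 0.998, 0.0, -0.001]
ft_force: [-0.4, -0.1, -2.6]
grip_width: 0.0601
grip_force: 25.0
```

```bash
python3 - <<'E'
from h import *
go([.5255,-.1925,.16],188.1)
a=viewer.camera("top")["pixels"][120:260,270:450]; b=viewer.camera("scene")["pixels"][90:230,90:270]
cv2.imwrite("pics/m1.png",cv2.resize(np.vstack([a,b]),None,fx=2.1,fy=2.1,interpolation=cv2.INTER_CUBIC))
T,K,c=wrist("w3"); 
E
```

```text
[ 0.5256 -0.1919  0.1587] 0.06006520554568435 24.99958037864417 dpos [ 0.0002 -0.0005 -0.0013] drot [ 0.05 -0.06 -0.2 ]
[ 0.5258 -0.192   0.159 ] [-1.7206e+02 -4.0000e-02  1.7997e+02]
```

View pics/w3.png

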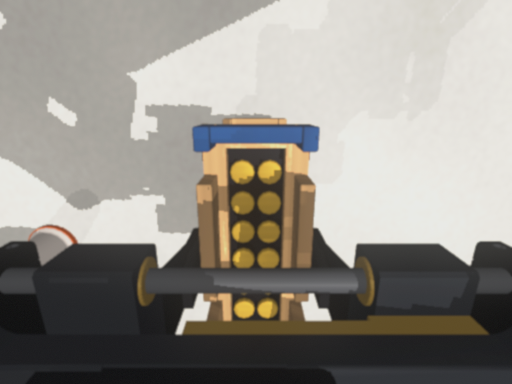

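The wrist view shows gold's blue end from (195,127) to (318,127). Pearl's plain end peeks out beyond it, from (223,120) to (286,120). I'll compare the two ends in world coordinates.

```bash
python3 - <<'E'
from h import *
z=np.load("pics/w3.npz")
f=lambda u,v,h:onz(*ray(z["K"],z["T"],(u,v)),h)
e=np.array([np.cos(np.radians(8)),np.sin(np.radians(8)),0])
g=[f(195,127,.186),f(318,127,.186)];p=[f(223,120,.05),f(286,119.5,.05)]
for q in(g,p): print(np.round(q,4).tolist(),np.linalg.norm(q[0]-q[1]).round(4),'centre',(np.mean(q,0)+.075*e).round(4))
E
```

```text
[[0.456, -0.2313, 0.186], [0.4482, -0.1748, 0.186]] 0.0571 centre [ 0.5264 -0.1926  0.186 ]
[[0.4577, -0.2331, 0.05], [0.4492, -0.1753, 0.05]] 0.0584 centre [ 0.5277 -0.1938  0.05  ]
```

View pics/m1.png

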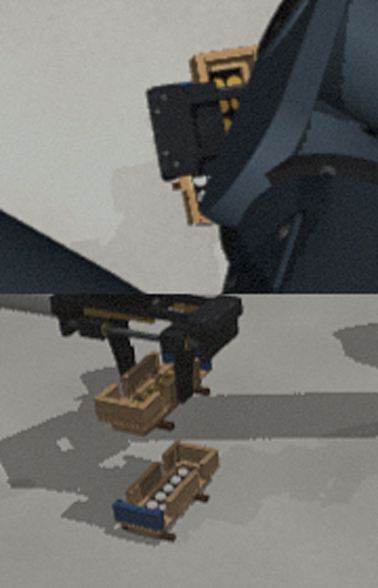

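Gold and pearl agree within about 1.5 mm, blue end over plain end. I'll lower it now, slowing near contact.

Call:
arm_command(delta_rot=[[0, 0, 0], [0, 0, 0], [0, 0, 0], [0, 0, 0], [0, 0, 0], [0, 0, 0], [0, 0, 0], [0, 0, 0], [0, 0, 0], [0, 0, 0], [0, 0, 0]], delta_pos=[[-0.001, -0.001, 0.01], [-0.001, -0.001, 0.025], [-0.001, -0.001, 0.04], [-0.001, -0.001, 0.053], [-0.001, -0.001, 0.063], [-0.001, -0.001, 0.071], [-0.001, -0.001, 0.076], [-0.001, -0.001, 0.079], [-0.001, -0.001, 0.081], [-0.001, -0.001, 0.081], [-0.001, -0.001, 0.081]], gripper=[1, 1, 1, 1, 1, 1, 1, 1, 1, 1, 1])

```text
time: 7.03
position: [0.5275, -0.1932, 0.079]
tool_rot: [-0.07, 0.998, -0.0, 0.0]
ft_force: [0.4, -0.3, -2.2]
grip_width: 0.0595
grip_force: 25.0
```

Call:
arm_command(delta_rot=[[0, 0, 0], [0, 0, 0], [0, 0, 0], [0, 0, 0], [0, 0, 0], [0, 0, 0], [0, 0, 0]], delta_pos=[[0, 0, 0.001], [0, 0, 0.002], [0, 0, 0.003], [0, 0, 0.004], [0, 0, 0.005], [0, 0, 0.0055], [0, 0, 0.0055]], gripper=[1, 1, 1, 1, 1, 1, 1])

```text
time: 7.62
position: [0.5271, -0.193, 0.073]
tool_rot: [-0.07, 0.998, 0.0, -0.0]
ft_force: [-0.7, 0.8, -2.1]
grip_width: 0.06
grip_force: 25.0
```

Call:
arm_command(delta_rot=[[0, 0, 0], [0, 0, 0], [0, 0, 0], [0, 0, 0]], delta_pos=[[0, 0, 0.0005], [0, 0, 0.001], [0, 0, 0.001], [0, 0, 0.001]], gripper=[1, 1, 1, 1])

```text
time: 7.95
position: [0.5272, -0.1931, 0.0729]
tool_rot: [-0.07, 0.998, -0.0, 0.0]
ft_force: [-2.5, 0.9, 5.4]
grip_width: 0.0601
grip_force: 25.0
```

Contact shows at TCP z 0.0729, the predicted stacked height. Now I release gradually.

Call:
arm_command(delta_rot=[[0, 0, 0], [0, 0, 0], [0, 0, 0], [0, 0, 0], [0, 0, 0], [0, 0, 0], [0, 0, 0], [0, 0, 0], [0, 0, 0], [0, 0, 0]], delta_pos=[[0, 0, 0], [0, 0, 0], [0, 0, 0], [0, 0, 0], [0, 0, 0], [0, 0, 0], [0, 0, 0], [0, 0, 0], [0, 0, 0], [0, 0, 0]], gripper=[1, 1, 1, 0.3, 0.2, 0, -0.3, -0.6, -1, -1], grip_force=5)

```text
time: 8.78
position: [0.5275, -0.1933, 0.072]
tool_rot: [-0.07, 0.998, -0.0, 0.0]
ft_force: [-0.9, -0.1, 0.2]
grip_width: 0.0722
grip_force: 0.0
```

Call:
arm_command(delta_rot=[[0, 0, 0], [0, 0, 0], [0, 0, 0], [0, 0, 0], [0, 0, 0], [0, 0, 0], [0, 0, 0], [0, 0, 0], [0, 0, 0], [0, 0, 0], [0, 0, 0], [0, 0, 0]], delta_pos=[[0, 0, 0], [0, 0, 0], [0, 0, 0], [0, 0, -0.01], [0, 0, -0.025], [0, 0, -0.045], [0, 0, -0.07], [0, 0, -0.1], [0, 0, -0.12], [-0.03, 0, -0.14], [-0.06, 0, -0.14], [-0.08, 0, -0.14]], gripper=[-1, -1, -1, -1, -1, -1, -1, -1, -1, -1, -1, -1])

```text
time: 9.78
position: [0.6096, -0.1823, 0.2155]
tool_rot: [-0.07, 0.998, -0.002, 0.003]
ft_force: [0.5, -0.5, 0.4]
grip_width: 0.0866
grip_force: 0.0
```

```bash
python3 - <<'E'
from h import *
T,K,c=wrist("w4"); b=viewer.camera("scene")["pixels"]
cv2.imwrite("pics/m2.png",np.hstack([cv2.resize(c["pixels"][20:270,120:390],None,fx=1.4,fy=1.4),cv2.resize(b[110:285,100:370],(378,350)[:2])[:350]]))
E
```

```text
[ 0.6096 -0.1823  0.2155] [-171.94    0.36 -179.79]
```

View pics/m2.png

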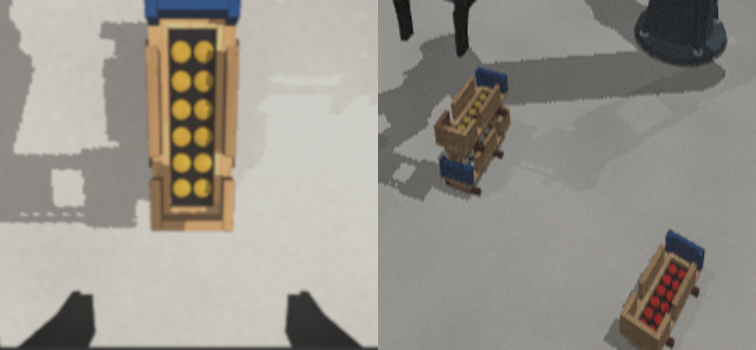

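The picture shows gold standing on pearl, square and level. Gold's blue end is at the back, over pearl's plain end, and pearl's own blue end is in front. Red looks untouched and the gripper is clear.

```bash
python3 -c "
from h import *
print(robot.hand_in())"
```

```text
the job is handed in; nothing more can be done
None
```

The gold tray is stacked on the pearl tray, turned end for end and released after being lowered to contact; the last pictures show it square and level with the red tray undisturbed, and the job is handed in (no verdict was returned).

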